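Bolt the honey stand to the market counter

ROBOT

A 6-joint arm with a two-finger parallel gripper is mounted at the origin on the work surface. World frame = base frame: x ahead of the robot, y to its left, z up, the work surface at z = 0. Lengths are in m, angles in degrees, forces in N, time in s.
With the tool pointing down it reaches from about 0.325 to 0.875 m from the base axis. Payload 4.4 kg.
Tool frame: the origin (TCP) lies at the very end of the fingers, on their centre line; the grasp point (between the pads) lies 19 mm behind it; z points along the fingers, y is the line along which they close (so a half turn about z gives the same grasp; the last joint's range is limited). The gripper opens to 85 mm and grips with 20 to 120 N. Pads are 22 mm wide; open, the fingers measure 114 mm over their backs; the gripper's body (76 mm by 85 mm) begins 54 mm behind the grasp point. The pads swing forward as they close: fully open they stand 13 mm farther back than shut.
Start: joints at [-8.623, 11.837, 88.321, -0, 79.842, -8.623], TCP at [0.575, -0, 0.231] pointing down, gripper open.
Joint ranges: [-156.59, 156.59], [-49.26, 127.26], [12.9, 141.05], [-63.56, 243.56], [4.71, 150.69], [-161.64, 161.64]. Speed limits (degrees/s): [159.86, 159.86, 180, 180, 180, 180].

INTERFACE

Orientations are given as [roll, pitch, yaw] about the fixed x, y, z axes, in that order (R = Rz(yaw) Ry(pitch) Rx(roll)).
In Python, from rig import state, grab_frame, hand_in gives the robot as it stands.
- The arm moves only by the shell command python3 -m pendant 'ROWS' [FORCE]. ROWS is JSON, one flat list of numbers, 5 for each row, row after row: the closure, from 0 (fully open) to 1 (shut), then the shift along the tool's x, y, z in m, then the turn about the tool's z in degrees. In form: [claw, x, y, z, turn, claw, x, y, z, turn, ...]. A call has exactly 8 rows; each row shifts and turns the commanded pose from where the row before left it, along the tool's axes as they then stand; what a row does not reach is not made up. A row lasts 1/12 s, in which the tool goes at most 41.7 mm and 7.16 degrees, less where a joint would pass 70% of its speed; a pose out of reach is approached as far as the arm can. A call with a gripper value outside its range is refused whole. The fingers move at their own pace and stop on an object; FORCE is the grip in N (left out, the last holds). Time passes only in rows, so rows that do not move let the fingers close, or fill a call up. It gives the time, the measured TCP pose, the force, the opening and the grip force at its end, in the units of the state.
- state(): the state, without advancing time (a new reading comes with each control period).
- grab_frame(name): name is "scene" or "side" or "wrist"; returns a dict with "color" (384x512x3 uint8, blue, green, red), "range_z" (384x512 float32, m along the optical axis (not along the pixel's ray), 0 where there is no reading), "K" (3x3 intrinsics, pixels), "camera_from_world" (4x4, takes a point from world to camera coordinates). Camera axes: x right, y down, z forward; pixel columns grow to the right and rows downward; lengths in m; the calibration is good to about 2 mm. A picture is of the moment at which its call begins.
- hand_in(): hands the job in; it is judged then, once.
The state is a dict: "time": time; "joint_pos": joint angles; "dq": joint speeds; "effort": joint torques, N m; "ee_pos": TCP position; "ee_rot": TCP orientation; "ft_force": force on the tool from outside, world axes, zero at the start; "torque": the same for the moment, N m; "grip_width": finger opening in m; "grip_force": force on a finger pad.
Only numpy, scipy, OpenCV 4.12 (cv2) and the standard library are available. Lean on these libraries where they do the work, as an engineer would, in place of code of your own. Each camera call takes 0.05 s, during which the arm holds its last target. There are 200 camera calls.

TASK

Fasten the little honey stand to the counter: take the T-bolt with the blue wing nut, set its square head straight with the slot of the metal rail and slide it in through the flared mouth, under the lips, until the stem is fully home in the fork of the stand's foot. Then turn the blue wing nut clockwise until it stops and let go, leaving the bolt upright in the slot.

Things in the scene. Friction and masses are not known exactly. Their poses are not given: they have to be found in the camera images.
- bolt_grip (a point): Centre of the loose T-bolt's blue wing, 60 mm above its underside; z up, x, y parallel to the sides of its square head, any of which may lead. It stands on the counter, 0.19 kg. Head 38 x 38 x 10 mm, stem 12 mm thick, 42 mm washer flange at heights 31-35, upright wing 46 x 12 mm at heights 44-76 mm. Not to be mixed up with the bolt with a red wing and a round 60 mm head, too wide for the rail.
- wing_nut (a joint): Angle of the blue wing nut, rad, growing clockwise seen from above: starts at 0-0.25, stop (tight) at 1.25. At 0 the wing's length lies along the bolt's x axis; at q it has turned q clockwise from there. Friction 0.06 N m: the bolt turns along with the nut until its head is held; in the slot the head turns up to 14 degrees before the walls hold it.
- seat (a point): On the counter, where the stem's axis stands when home at the fork's closed end. x: the way the bolt slides in along the slot; z up. Fixed aluminium rail, no floor: channel 46 mm wide, lips with a 24 mm slot, their underside 16 mm up. On them the steel foot plate, top 28 mm up, its 24 mm fork open to the mouth from 28 mm before the seat. Wooden stand, 155 mm high, from 108 mm beyond the seat.
- mouth (a point): On the counter at the outer end of the rail's flared mouth, 110 mm before the seat on the slot's centre line; same axes. Guides 22 mm high narrow from 90 mm apart here to 46 mm at 67 mm before the seat, where lips and slot begin. No lip over the flare; the counter outside it is free.
Mind the look-alikes: they are no part of the job. Leave any purple look-alike of the part that bears bolt_grip alone.

How it is judged:
By the outcome, as a careful person would: the job done as asked, in the order asked, and still so for the second after the job is handed in, with the robot touching nothing.
It also fails if it takes over 45 s, if anything falls off the work surface, if the arm or the gripper's body presses on something with over 40 N, if the wrist force passes 120 N, or if a joint passes its speed limit or range.

## Working session

There is one attempt and no reset: what is moved stays moved. The work goes in short steps, Python scripts to look and compute and a shell command to move; the robot and the scene stay as the last step left them, time stands still between calls to the robot, and variables do not carry over. Pictures are saved under pics/ and viewed, at most 10 in all, crops included, and the job is handed in when it is done.

```bash
mkdir -p pics; cat > h.py <<'E'
import numpy as np,cv2
from rig import state,grab_frame
def world(f,u,v,z=None):
    K=f["K"];T=np.linalg.inv(f["camera_from_world"])
    d=T[:3,:3]@np.linalg.inv(K)@np.array([u,v,1.]);o=T[:3,3]
    return o+d*((z-o[2])/d[2])
def cloud(f):
    r=f["range_z"];v,u=np.indices(r.shape)
    p=np.stack([u*r,v*r,r],-1)@np.linalg.inv(f["K"]).T
    T=np.linalg.inv(f["camera_from_world"])
    return p@T[:3,:3].T+T[:3,3]
E
python3 - <<'E'
from h import *
fs=[grab_frame(n) for n in("scene","side")]
cv2.imwrite("pics/a.png",fs[0]["color"]);cv2.imwrite("pics/b.png",fs[1]["color"])
for f in fs:print(np.linalg.inv(f["camera_from_world"])[:3,3])
print(state())
E
```

```text
[ 0.94760929 -1.02531313  0.8320487 ]
[ 0.30674356 -0.61939847  0.70063198]
{'time': 0.1, 'joint_pos': array([-8.62237973e+00,  1.18806935e+01,  8.83993456e+01, -5.67663237e-04,
        7.98445095e+01, -8.62410257e+00]), 'dq': array([-0.0373068 , -0.12978149, -0.12899502, -0.11117165, -0.00223865,
       -0.01695859]), 'effort': array([-6.50861111e-04, -3.84093010e+01, -2.92548752e+01, -2.51638894e-04,
        4.84987657e-03,  7.72491080e-05]), 'ee_pos': array([5.74278731e-01, 1.01311394e-04, 2.30206153e-01]), 'ee_rot': array([-1.79876776e+02, -1.81239638e-02,  9.00018040e+01]), 'ft_force': array([ 0.49026956, -0.13715242,  0.19144095]), 'torque': array([0.00127788, 0.02393184, 0.02160185]), 'grip_force': 0.0, 'grip_width': 0.08542018778820645}
```

View pics/a.png

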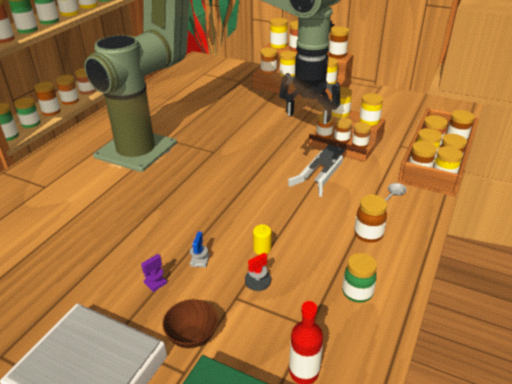

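View pics/b.png

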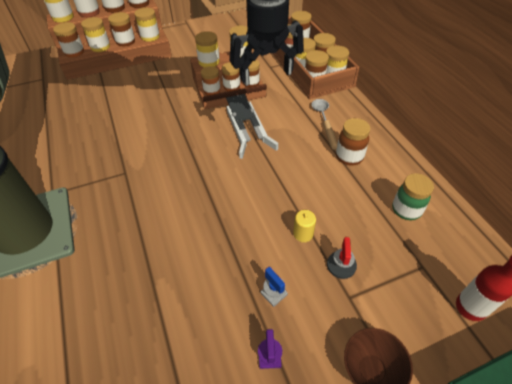

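The scene picture shows the blue bolt at (198,250), the purple look-alike at (153,272) and the red-wing bolt at (258,272). The rail's flared mouth is around (305,185), leading to the stand at (345,130). In the side picture the bolt is at (273,287) and the rail mouth at (258,148).

```bash
python3 - <<'E'
from h import *
fs=[grab_frame(n) for n in("scene","side")]
for f,n in zip(fs,("scene","side")):
    hsv=cv2.cvtColor(f["color"],cv2.COLOR_BGR2HSV);P=cloud(f)
    m=cv2.inRange(hsv,(100,120,60),(122,255,255))
    k,l,s,c=cv2.connectedComponentsWithStats(m)
    for i in range(1,k):
        if s[i,4]>30:
            q=P[l==i];print(n,s[i],c[i],np.median(q,0),q.min(0),q.max(0))
            t=q[q[:,2]>.071]
            if len(t)>4:
                w,V=np.linalg.eigh(np.cov(t[:,:2].T));print(' top',len(t),t.mean(0),np.sqrt(w),np.degrees(np.arctan2(V[1,1],V[0,1])))
a=fs[1]["color"]
r=cv2.resize(a[80:170,210:300],None,fx=6,fy=6,interpolation=cv2.INTER_CUBIC)
b=cv2.resize(a[255:315,240:310],None,fx=3.4,fy=9,interpolation=cv2.INTER_CUBIC)
b=cv2.resize(a[255:315,245:305],None,fx=4,fy=4,interpolation=cv2.INTER_CUBIC)
o=np.zeros((540,790,3),np.uint8);o[:,:540]=r;o[:240,545:785]=b
b=cv2.resize(fs[0]["color"][225:275,170:225],None,fx=4.4,fy=4.4,interpolation=cv2.INTER_CUBIC);o[250:250+b.shape[0],545:545+b.shape[1]]=b
cv2.imwrite("pics/c.png",o)
r=cv2.resize(fs[0]["color"][130:205,275:375],None,fx=8,fy=8,interpolation=cv2.INTER_CUBIC);cv2.imwrite("pics/d.png",r)
E
```

```text
scene [193 232  10  22 160] [197.54375 243.3125 ] [ 0.45482938 -0.34643428  0.06879606] [ 0.44022707 -0.36316836  0.03714992] [ 0.46160732 -0.32087429  0.07827272]
 top 76 [ 0.45124226 -0.34261148  0.07465843] [0.0034907  0.01328423] 106.45497714370123
side [266 268  18  25 264] [274.1969697  280.70075758] [ 0.44605306 -0.34375131  0.07100004] [ 0.30674356 -0.61939847  0.03402185] [ 0.45719501 -0.32081813  0.70063198]
 top 132 [ 0.44661297 -0.34399976  0.07976034] [0.00828105 0.02875529] 68.59855943342464
```

View pics/c.png

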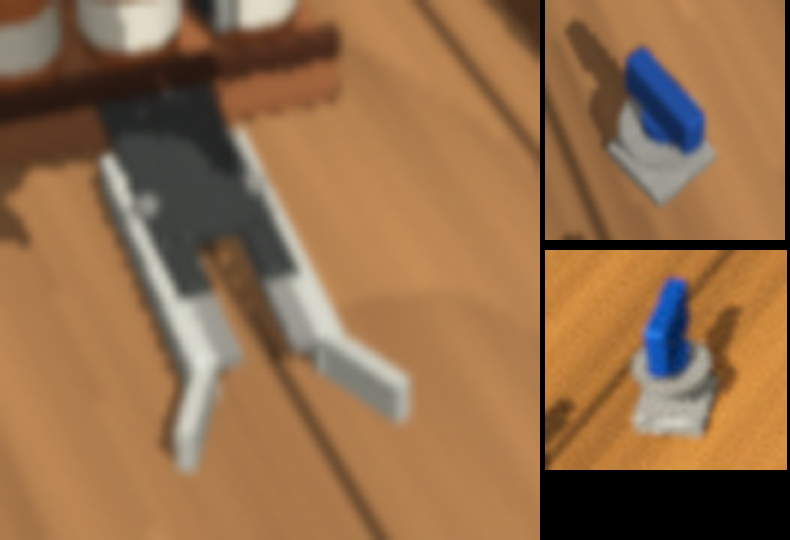

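View pics/d.png

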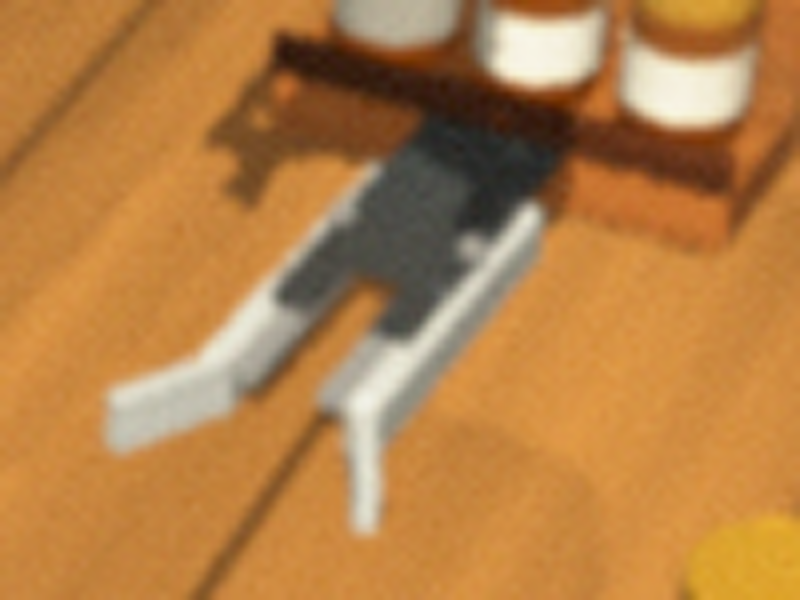

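The crops show the fork and flare clearly. The side crop has the plate's front corners at (185,297) and (298,275), and the guide tips at (180,430) and (410,380). The blue wing leans along one diagonal of the view, with the square head visible below it.

```bash
python3 - <<'E'
from h import *
s,e,w=[grab_frame(n) for n in("side","scene","wrist")]
cv2.imwrite("pics/e.png",w["color"]);print(np.linalg.inv(w["camera_from_world"]).round(3))
for (u,v,z) in[(185,297,.028),(298,275,.028),(207,293,.028),(272,281,.028),(203,245,.028),(245,235,.028),(105,160,.022),(185,470,0),(403,420,0)]:
    print('side',world(s,210+u/6-.5,80+v/6-.5,z).round(4))
for (u,v,z) in[(275,303,.028),(410,340,.028),(315,315,.028),(380,330,.028),(360,275,.028),(395,285,.028),(120,452,0),(365,532,0)]:
    print('scene',world(e,275+u/8-.5,130+v/8-.5,z).round(4))
E
```

```text
[[ 1.     0.001 -0.001  0.575]
 [ 0.    -0.952 -0.306  0.079]
 [-0.001  0.306 -0.952  0.374]
 [ 0.     0.     0.     1.   ]]
side [0.5472 0.1034 0.028 ]
side [0.5986 0.0976 0.028 ]
side [0.5571 0.1021 0.028 ]
side [0.5865 0.0983 0.028 ]
side [0.5669 0.1329 0.028 ]
side [0.5869 0.132  0.028 ]
side [0.5484 0.2146 0.022 ]
side [0.5183 0.0302 0.    ]
side [0.6167 0.0218 0.    ]
scene [0.5511 0.102  0.028 ]
scene [0.6031 0.1007 0.028 ]
scene [0.5669 0.101  0.028 ]
scene [0.5913 0.1021 0.028 ]
scene [0.5724 0.1324 0.028 ]
scene [0.5861 0.1316 0.028 ]
scene [0.5222 0.0295 0.    ]
scene [0.6171 0.0229 0.    ]
```

View pics/e.png

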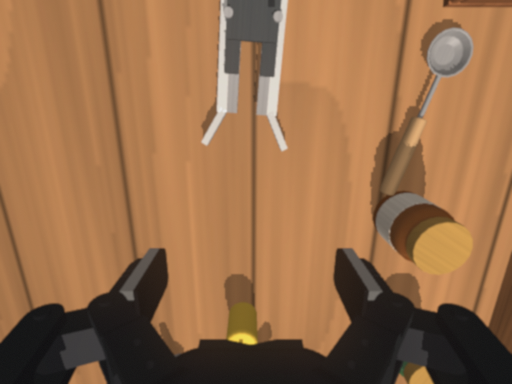

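The wrist view shows the rail from above: the plate's front edge is at row ~76 (columns 225-279), the fork's closed end at row ~41, and the guide tips at (206,143) and (284,149). I'll measure it by row.

```bash
python3 - <<'E'
from h import *
w=grab_frame("wrist")
c=w["color"];hsv=cv2.cvtColor(c,cv2.COLOR_BGR2HSV)
m=((hsv[...,1]<70))&(np.indices(m.shape)[0]<155 if 0 else True)
m[155:]=0;m[:,300:]=0;m[:,:195]=0
def runs(r):
    x=np.where(np.diff(np.r_[0,r.astype(int),0]))[0];return x.reshape(-1,2)
for v in list(range(2,155,6)):
    R=runs(m[v]);z=.028 if v<76 else .022 
    print(v,[tuple(r) for r in R if r[1]-r[0]>2],[ (world(w,r[0]-.5,v,z)[:2].round(4),world(w,r[1]-.5,v,z)[:2].round(4)) for r in R if r[1]-r[0]>2])
for n in("scene","side"):
    f=grab_frame(n);P=cloud(f);h=cv2.cvtColor(f["color"],cv2.COLOR_BGR2HSV)
    q=P[(np.abs(P[...,0]-.45)<.06)&(np.abs(P[...,1]+.34)<.06)&(h[...,1]<60)&(f["range_z"]>0)]
    fl=q[(q[:,2]>.028)&(q[:,2]<.04)];hd=q[(q[:,2]>.005)&(q[:,2]<.014)]
    for t in(fl,hd):
        if len(t)>3:print(n,len(t),cv2.minAreaRect(t[:,:2].astype(np.float32)*1000),t.mean(0))
E
```

```text
2 [(np.int64(220), np.int64(287))] [(array([0.5428, 0.1774]), array([0.6123, 0.1774]))]
8 [(np.int64(220), np.int64(287))] [(array([0.5426, 0.172 ]), array([0.6125, 0.172 ]))]
14 [(np.int64(220), np.int64(286))] [(array([0.5425, 0.1665]), array([0.6117, 0.1665]))]
20 [(np.int64(219), np.int64(286))] [(array([0.5412, 0.161 ]), array([0.6119, 0.161 ]))]
26 [(np.int64(219), np.int64(285))] [(array([0.541 , 0.1554]), array([0.6111, 0.1554]))]
32 [(np.int64(219), np.int64(284))] [(array([0.5409, 0.1497]), array([0.6102, 0.1497]))]
38 [(np.int64(219), np.int64(284))] [(array([0.5407, 0.144 ]), array([0.6104, 0.144 ]))]
44 [(np.int64(219), np.int64(241)), (np.int64(262), np.int64(283))] [(array([0.5405, 0.1382]), array([0.5642, 0.1382])), (array([0.5869, 0.1382]), array([0.6095, 0.1382]))]
50 [(np.int64(218), np.int64(240)), (np.int64(261), np.int64(283))] [(array([0.5392, 0.1323]), array([0.5631, 0.1323])), (array([0.5859, 0.1324]), array([0.6097, 0.1324]))]
56 [(np.int64(218), np.int64(240)), (np.int64(261), np.int64(282))] [(array([0.539 , 0.1264]), array([0.563 , 0.1264])), (array([0.58
[... 2454 characters left out ...]
49]))]
146 [(np.int64(279), np.int64(287))] [(array([0.6091, 0.0277]), array([0.6188, 0.0277]))]
152 [] []
scene 104 ((450.27587890625, -340.182861328125), (38.580284118652344, 38.242271423339844), 55.57852554321289) [ 0.45439595 -0.34399444  0.03382085]
scene 131 ((450.453369140625, -343.0296325683594), (37.00941467285156, 37.89234161376953), 21.681100845336914) [ 0.45333075 -0.34586764  0.00904661]
side 137 ((441.6940002441406, -344.5044860839844), (23.467042922973633, 39.96609878540039), 35.04554748535156) [ 0.43887254 -0.344092    0.03442754]
side 142 ((448.36480712890625, -339.8410339355469), (37.5557746887207, 37.51255416870117), 18.34621238708496) [ 0.44330741 -0.34935554  0.00917859]
```

```bash
python3 -m pendant '[0,-0.038,-0.0105,0,0, 0,-0.038,-0.0105,0,0, 0,-0.038,-0.0105,0,0, 0,-0.038,-0.0105,0,0, 0,-0.038,-0.0105,0,0, 0,-0.038,-0.0105,0,0, 0,-0.038,-0.0105,0,0, 0,-0.038,-0.0105,0,0]'
python3 -m pendant '[0,-0.024,-0.006,0,0, 0,-0.024,-0.006,0,0, 0,-0.024,-0.006,0,0, 0,-0.024,-0.006,0,0, 0,0,0,0,-5, 0,0,0,0,-5, 0,0,0,0,-6, 0,0,0,0,0]'
python3 - <<'E'
from h import *
for n in range(1):
    w=grab_frame("wrist")
    cv2.imwrite("pics/f.png",w["color"])
    h=cv2.cvtColor(w["color"],cv2.COLOR_BGR2HSV);P=cloud(w)
    m=cv2.inRange(h,(100,120,60),(122,255,255));k,l,s,c=cv2.connectedComponentsWithStats(m)
    i=1+np.argmax(s[1:,4]);print(s[i],c[i]);q=P[(l==i)&(w["range_z"]>0)]
    t=q[q[:,2]>.071];print(len(t),t.mean(0));
    pts=np.argwhere(l==i)
    r=cv2.minAreaRect(t[:,:2].astype(np.float32)*1000);print(r)
    q=P[(np.abs(P[...,0]-.45)<.05)&(np.abs(P[...,1]+.34)<.05)&(h[...,1]<60)&(w["range_z"]>0)]
    for a,b in((.028,.04),(.005,.014)):
        t=q[(q[:,2]>a)&(q[:,2]<b)]
        if len(t)>3:print(len(t),cv2.minAreaRect(t[:,:2].astype(np.float32)*1000))
E
```

```text
time: 1.17
ee_pos: [0.4902, -0.3058, 0.2315]
ee_rot: [180.0, 0.0, 90.0]
ft_force: [0.1, -0.5, 0.6]
grip_width: 0.0853
grip_force: 0.0
time: 1.83
ee_pos: [0.4668, -0.4003, 0.2312]
ee_rot: [-180.0, -0.0, 106.1]
ft_force: [0.1, 0.5, 0.6]
grip_width: 0.0851
grip_force: 0.0
[241  94  16  45 496] [248.57056452 115.67741935]
462 [ 0.44722622 -0.33791457  0.07626343]
((447.3450622558594, -338.5929870605469), (11.110161781311035, 42.63996887207031), 16.17090606689453)
555 ((447.19268798828125, -338.6666259765625), (39.81428527832031, 38.300437927246094), 16.07736587524414)
50 ((447.760986328125, -338.4848937988281), (37.1218147277832, 36.68941116333008), 19.496444702148438)
```

View pics/f.png

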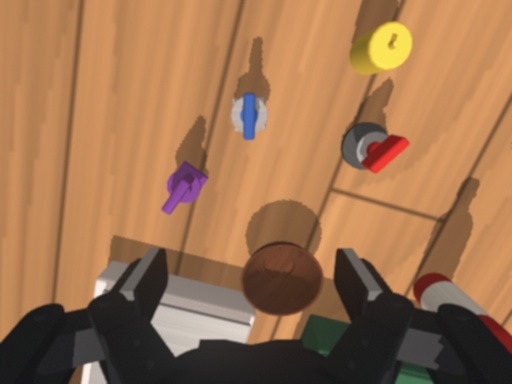

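The wrist view shows the blue wing at (249,116), nearly in line with the tool's x axis. The purple bolt at (185,185) and the bowl at (283,277) are clear of the finger sweep.

```bash
python3 -m pendant '[0.5,0.0325,-0.0017,0,0, 0.5,0.0325,0,0,0, 0.5,0,0,0.03,0, 0.5,0,0,0.03,0, 0.5,0,0,0.03,0, 0.5,0,0,0.03,0, 0.5,0,0,0.03,0, 0.5,0,0,0.03,0]' 50
python3 -m pendant '[0.5,0,0,0.005,0, 0.5,0,0,0.004,0, 0.5,0,0,0,0, 1,0,0,0,0, 1,0,0,0,0, 1,0,0,0,0, 1,0,0,0,0, 1,0,0,0,0]' 50
python3 - <<'E'
from h import *
f=grab_frame("side");cv2.imwrite("pics/g.png",cv2.resize(f["color"][190:340,180:380],None,fx=4,fy=4));print(state())
E
```

```text
time: 2.55
ee_pos: [0.4477, -0.3379, 0.0504]
ee_rot: [180.0, 0.1, 105.9]
ft_force: [-0.3, -0.1, 0.7]
grip_width: 0.0428
grip_force: 0.0
time: 3.22
ee_pos: [0.4487, -0.3396, 0.0448]
ee_rot: [179.9, 0.2, 106.0]
ft_force: [-1.7, -0.6, 6.6]
grip_width: 0.0151
grip_force: 48.8
{'time': 3.2667, 'joint_pos': array([-4.59217326e+01,  2.29641659e+01,  9.84774945e+01, -2.45901614e-02,
        5.83009808e+01, -6.18997461e+01]), 'dq': array([-0.04015482,  0.10036315,  0.07221827,  0.01867837, -0.00147004,
       -0.01621743]), 'effort': array([ 5.90467751e-01, -3.71429265e+01, -2.13542050e+01,  2.68579759e-01,
       -2.78548244e-01,  3.92733069e-03]), 'ee_pos': array([ 0.44868745, -0.33961236,  0.04475416]), 'ee_rot': array([179.89728719,   0.23690213, 105.99067522]), 'ft_force': array([-1.01729425, -0.02448924,  7.1891647 ]), 'torque': array([-0.03115651,  0.20569782,  0.06145455]), 'grip_force': 48.84283661842346, 'grip_width': 0.015490935590535593}
```

View pics/g.png

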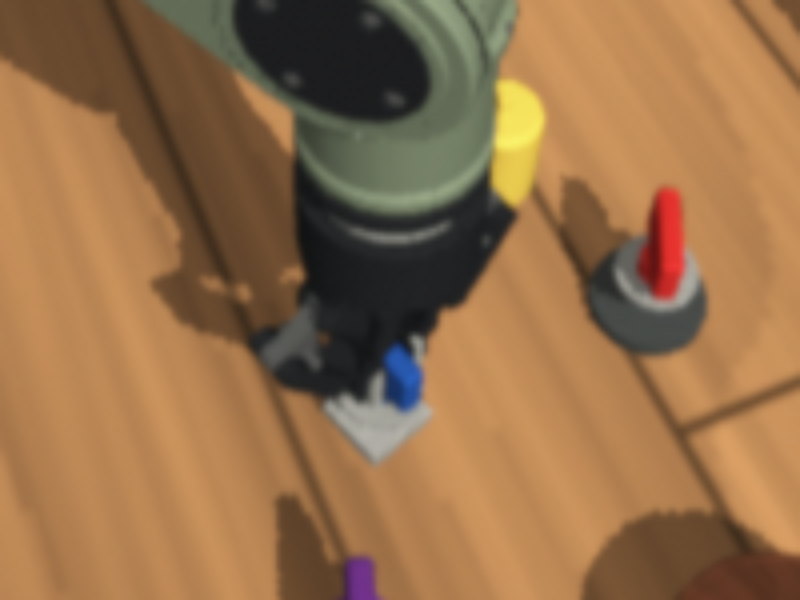

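The fingers stopped at 15 mm with 7 N of upward force, so the tips probably caught something below the wing, such as the hub. I'll regrip a little higher.

```bash
python3 -m pendant '[0.6,0,0,0,0, 0.6,0,0,0,0, 0.6,0,0,-0.007,0, 0.6,0,0,0,0, 1,0,0,0,0, 1,0,0,0,0, 1,0,0,0,0, 1,0,0,0,0]' 50
python3 -c "
from rig import state;s=state();print(s['ft_force'],s['torque'],s['grip_width'],s['ee_pos'])"
```

```text
time: 3.93
ee_pos: [0.4475, -0.3381, 0.0494]
ee_rot: [-180.0, 0.0, 106.0]
ft_force: [-1.1, 0.2, 2.3]
grip_width: 0.0112
grip_force: 50.4
[-1.10457039  0.17894492  2.25060632] [ 0.08474652  0.05248515 -0.00354058] 0.011202831529070291 [ 0.44746087 -0.33805412  0.04942931]
```

Gripped cleanly at 11.2 mm. Next I'll lift, carry to just before the mouth, and turn.

```bash
python3 -m pendant '[1,0,0,-0.033,0, 1,0,0,-0.033,0, 1,0,0,-0.034,0, 1,0.0274,0.0189,0,0, 1,0.0274,0.0189,0,0, 1,0.0274,0.0189,0,0, 1,0.0274,0.0189,0,0, 1,0.0274,0.0189,0,0]' 50
python3 -m pendant '[1,0.0274,0.0189,0,0, 1,0.0274,0.0189,0,0, 1,0.0274,0.0189,0,0, 1,0.0274,0.0189,0,0, 1,0.0274,0.0189,0,0, 1,0.0274,0.0189,0,0, 1,0,0,0.02,6, 1,0,0,0.02,6]' 
python3 -m pendant '[1,0,0,0.02,6, 1,0,0,0.018,6, 1,0,0,0,0, 1,0,0,0,0, 1,0,0,0,0, 1,0,0,0,0, 1,0,0,0,0, 1,0,0,0,0]' 
python3 - <<'E'
from h import *
o=[]
for n,(u,v) in (("side",(200,80)),("scene",(270,120))):
    f=grab_frame(n);o.append(cv2.resize(f["color"][v:v+110,u:u+90],None,fx=4.4,fy=4.4,interpolation=cv2.INTER_CUBIC))
cv2.imwrite("pics/i.png",np.hstack(o));s=state();print(s['ft_force'],s['torque'],s['ee_pos'],s['ee_rot'])
E
```

```text
time: 4.6
ee_pos: [0.5001, -0.1785, 0.1485]
ee_rot: [-179.9, -0.1, 106.0]
ft_force: [0.3, 0.9, -2.2]
grip_width: 0.0114
grip_force: 49.8
time: 5.27
ee_pos: [0.5657, 0.0113, 0.1097]
ee_rot: [179.8, 0.0, 93.9]
ft_force: [-0.2, 0.2, -2.1]
grip_width: 0.0111
grip_force: 49.8
time: 5.93
ee_pos: [0.5652, 0.0088, 0.0726]
ee_rot: [179.9, 0.0, 82.0]
ft_force: [0.9, 0.1, -1.8]
grip_width: 0.0109
grip_force: 49.7
[-0.58092796 -0.34099317 -2.31310987] [-0.01027336 -0.0325665  -0.01964823] [0.56475629 0.00890772 0.07210693] [ 1.79915875e+02 -4.45680761e-04  8.20151162e+01]
```

View pics/i.png

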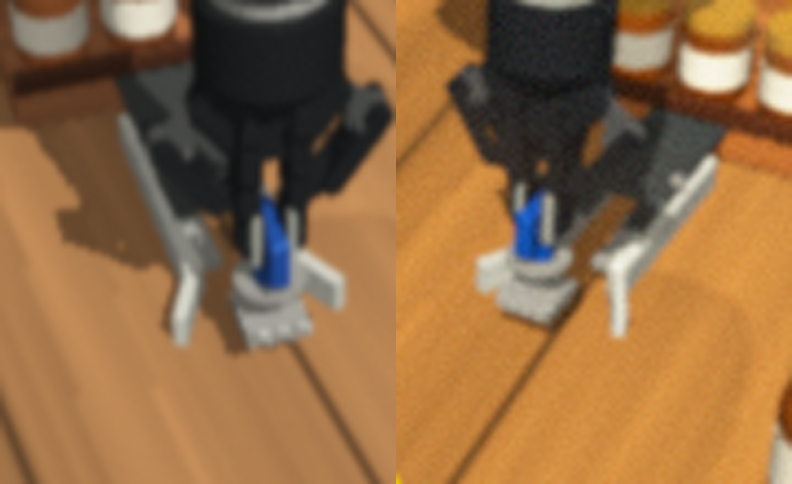

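The bolt hangs upright in front of the flare, at about (270,310) in the left crop and (540,290) in the right, with its head nearly square to the rail. I'll check the head angle numerically.

```bash
python3 - <<'E'
from h import *
A=[]
for n in ("side","scene"):
    f=grab_frame(n);P=cloud(f);h=cv2.cvtColor(f["color"],cv2.COLOR_BGR2HSV)
    q=P[(np.abs(P[...,0]-.5648)<.032)&(np.abs(P[...,1]-.009)<.03)&(h[...,1]<75)&(f["range_z"]>0)]
    t=q[(q[:,2]>.021)&(q[:,2]<.037)];A.append(t)
    print(n,len(t),cv2.minAreaRect(t[:,:2].astype(np.float32)*1000),np.percentile(q[:,2],[1,10]))
t=np.vstack(A);print(cv2.minAreaRect(t[:,:2].astype(np.float32)*1000))
E
```

```text
side 149 ((565.4229125976562, 7.166505813598633), (39.54579544067383, 37.426517486572266), 85.78416442871094) [0.0251524  0.05521012]
scene 130 ((566.892578125, 5.877477645874023), (39.24263381958008, 38.765533447265625), 86.79176330566406) [0.02646019 0.05507429]
((566.5446166992188, 6.194011688232422), (40.84555435180664, 39.458839416503906), 84.888671875)
```

```bash
python3 -m pendant '[1,0,-0.0005,0.011,0, 1,0,0,0.0105,0, 1,0,0,0,0, 1,0.01,-0.0006,0,0, 1,0.01,-0.0006,0,0, 1,0.01,-0.0006,0,0, 1,0.01,-0.0006,0,0, 1,0,0,0,0]'
python3 -c "
from rig import state;s=state();print(s['ft_force'],s['torque'],s['ee_pos'])"
python3 -m pendant '[1,0.008,-0.0005,0,0, 1,0.008,-0.0005,0,0, 1,0.008,-0.0005,0,0, 1,0.008,-0.0005,0,0, 1,0.008,-0.0005,0,0, 1,0,0,0,0, 1,0,0,0,0, 1,0,0,0,0]'
python3 -c "
from rig import state;s=state();print(s['ft_force'],s['torque'],s['ee_pos'],s['ee_rot'])"
```

```text
time: 6.8
ee_pos: [0.5662, 0.0518, 0.0491]
ee_rot: [-179.9, -0.1, 82.1]
ft_force: [0.2, -1.1, -2.0]
grip_width: 0.011
grip_force: 50.7
[ 0.21612855 -1.05029803 -2.01040582] [-0.03174882  0.02418312  0.03665859] [0.56623219 0.05182334 0.04910505]
time: 7.47
ee_pos: [0.57, 0.0889, 0.0498]
ee_rot: [-180.0, 0.0, 82.0]
ft_force: [-0.8, 0.1, -2.2]
grip_width: 0.0113
grip_force: 50.7
[-0.78136609  0.08256844 -2.1618419 ] [-0.02256399  0.04159059 -0.02880237] [0.56998436 0.0889265  0.04977465] [-1.79999878e+02  1.77757953e-02  8.20126325e+01]
```

```bash
python3 -m pendant '[1,0.007,0,0,0, 1,0.007,-0.0003,0,0, 1,0.007,-0.0004,0,0, 1,0.007,-0.0004,0,0, 1,0.007,-0.0004,0,0, 1,0.004,-0.0002,0,0, 1,0,0,0,0, 1,0,0,0,0]'
python3 -m pendant '[1,0.002,0,0,0, 1,0.002,0,0,0, 1,0.002,0,0,0, 1,0.002,0,0,0, 1,0.002,0,0,0, 1,0,0,0,0, 1,0,0,0,0, 1,0,0,0,0]'
python3 -c "
from rig import state;s=state();print(s['ft_force'],s['torque'],s['ee_pos'],s['ee_rot'])"
```

```text
time: 8.13
ee_pos: [0.5737, 0.1282, 0.0497]
ee_rot: [-180.0, 0.0, 82.0]
ft_force: [0.8, 0.4, -2.6]
grip_width: 0.0109
grip_force: 50.7
time: 8.8
ee_pos: [0.575, 0.1366, 0.0498]
ee_rot: [-180.0, 0.1, 82.0]
ft_force: [-0.2, -5.4, -0.4]
grip_width: 0.0112
grip_force: 50.8
[-0.17185675 -5.4218712  -0.35009783] [-1.02140455  0.17040009 -0.00882976] [0.57504361 0.13660932 0.04978245] [-1.79986369e+02  1.15278277e-01  8.20067107e+01]
```

```bash
python3 -m pendant '[1,0.001,0,0,0, 1,0.001,0,0,0, 1,0,0,0,0, 1,0,0,0,0, 1,0,0,0,0, 1,0,0,0,0, 1,0,0,0,0, 1,0,0,0,0]'
python3 -c "
from rig import state;s=state();print(s['ft_force'],s['torque'],s['ee_pos'],s['ee_rot'])"
```

```text
time: 9.47
ee_pos: [0.5751, 0.137, 0.0498]
ee_rot: [-180.0, 0.3, 82.0]
ft_force: [-1.1, -10.1, 0.5]
grip_width: 0.0109
grip_force: 51.0
[ -1.07769459 -10.05333197   0.51036244] [-1.81287216  0.26665664  0.07478362] [0.57511846 0.13695042 0.04977982] [-179.96271285    0.27937296   82.01884508]
```

Firm stop at y = 0.137, so the stem is home. I'll ease the push, set the bolt down and turn clockwise.

```bash
python3 -m pendant '[1,-0.002,0,0.0005,0, 1,0,0,0,6, 1,0,0,0,6, 1,0,0,0,6, 1,0,0,0,6, 1,0,0,0,6, 1,0,0,0,6, 1,0,0,0,0]'
python3 -c "
from rig import state;s=state();print(s['ft_force'],s['torque'],s['ee_pos'],s['ee_rot'])"
python3 -m pendant '[1,0,0,0,5, 1,0,0,0,5, 1,0,0,0,5, 1,0,0,0,5, 1,0,0,0,0, 1,0,0,0,0, 1,0,0,0,0, 1,0,0,0,0]'
python3 -c "
from rig import state;s=state();print(s['ft_force'],s['torque'],s['ee_pos'],s['ee_rot'])"
```

```text
time: 10.13
ee_pos: [0.5751, 0.1364, 0.0491]
ee_rot: [179.9, 0.1, 45.8]
ft_force: [0.5, -6.0, -1.8]
grip_width: 0.0112
grip_force: 50.7
[ 0.54188323 -5.98532799 -1.8156646 ] [-1.07766047  0.02742445  0.00281594] [0.57512475 0.13640392 0.04910472] [1.79923378e+02 1.01132480e-01 4.58071398e+01]
time: 10.8
ee_pos: [0.5753, 0.1362, 0.0491]
ee_rot: [179.9, 0.1, 26.0]
ft_force: [0.3, -5.0, -2.1]
grip_width: 0.0109
grip_force: 50.7
[ 0.33303953 -4.96658834 -2.14430719] [-1.24963    -0.00560031 -0.03918004] [0.57525965 0.13620388 0.04912665] [1.79872757e+02 6.32702523e-02 2.60028686e+01]
```

```bash
python3 -m pendant '[1,0,0,0,5, 1,0,0,0,5, 1,0,0,0,5, 1,0,0,0,3, 1,0,0,0,0, 1,0,0,0,0, 1,0,0,0,0, 1,0,0,0,0]'
python3 -c "
from rig import state;s=state();print(s['ft_force'],s['torque'],s['ee_pos'],s['ee_rot'])"
python3 -m pendant '[1,0,0,0,2, 1,0,0,0,2, 1,0,0,0,2, 1,0,0,0,2, 1,0,0,0,0, 1,0,0,0,0, 1,0,0,0,0, 1,0,0,0,0]'
python3 -c "
from rig import state;s=state();print(s['ft_force'],s['torque'],s['ee_pos'],s['ee_rot'])"
```

```text
time: 11.47
ee_pos: [0.5753, 0.136, 0.0491]
ee_rot: [179.8, 0.0, 8.0]
ft_force: [-0.3, -7.3, -1.6]
grip_width: 0.0108
grip_force: 50.7
[-0.34823407 -7.29110105 -1.55669409] [-1.28824219 -0.02931162 -0.01999815] [0.57528934 0.13601208 0.04912918] [1.79839363e+02 2.18683313e-02 8.00612389e+00]
time: 12.13
ee_pos: [0.5753, 0.1359, 0.0492]
ee_rot: [179.8, -0.0, 0.0]
ft_force: [0.6, -7.0, -1.5]
grip_width: 0.0115
grip_force: 50.7
[ 0.56431559 -6.96189964 -1.51394352] [-1.37141364 -0.06921667  0.03939722] [0.57534847 0.13593431 0.0491547 ] [ 1.79826895e+02 -7.93850356e-03  1.55636848e-02]
```

```bash
for i in 1 ; do python3 -m pendant '[1,0,0,0,2, 1,0,0,0,2, 1,0,0,0,0, 1,0,0,0,0, 1,0,0,0,0, 1,0,0,0,0, 1,0,0,0,0, 1,0,0,0,0]'; python3 -c "
from rig import state;s=state();print(s['torque'],s['ee_rot'])"; done
python3 -m pendant '[1,0,0,0,2, 1,0,0,0,2, 1,0,0,0,0, 1,0,0,0,0, 1,0,0,0,0, 1,0,0,0,0, 1,0,0,0,0, 1,0,0,0,0]'
python3 -c "
from rig import state;s=state();print(s['torque'],s['ee_rot'])"
```

```text
time: 12.8
ee_pos: [0.5754, 0.1358, 0.0492]
ee_rot: [179.8, -0.0, -3.9]
ft_force: [0.5, -7.3, -2.2]
grip_width: 0.0114
grip_force: 51.0
[-1.37566585 -0.13623704  0.54732393] [ 1.79792770e+02 -3.90984821e-02 -3.88245636e+00]
time: 13.47
ee_pos: [0.5754, 0.1359, 0.0492]
ee_rot: [179.8, -0.1, -7.7]
ft_force: [0.9, -5.7, -1.5]
grip_width: 0.0112
grip_force: 59.1
[-1.33454203  0.00502238  1.19313026] [ 1.79761230e+02 -5.80507841e-02 -7.73342470e+00]
```

Torque rises steeply to 1.2 N m, so the nut is against its stop. I'll ease the wind-up and the push, then release and go straight up.

```bash
python3 -m pendant '[1,0,0.0005,0,-2, 1,0,0.0005,0,-2, 1,0,0,0,0, 1,0,0,0,0, 1,0,0,0,0, 1,0,0,0,0, 1,0,0,0,0, 1,0,0,0,0]' 20
python3 -c "
from rig import state;s=state();print(s['ft_force'],s['torque'],s['ee_rot'])"
python3 -m pendant '[0.6,0,0,0,0, 0.6,0,0,0,0, 0.6,0,0,0,0, 0.6,0,0,0,0, 0.6,0,0,-0.02,0, 0.6,0,0,-0.03,0, 0.6,0,0,-0.04,0, 0.6,0,0,-0.04,0]'
python3 -m pendant '[0.6,-0.03,0,-0.03,0, 0.6,-0.04,0,0,0, 0.6,-0.04,0,0,0, 0.6,-0.04,0,0,0, 0.6,0,0,0,0, 0.6,0,0,0,0, 0.6,0,0,0,0, 0.6,0,0,0,0]'
python3 - <<'E'
from h import *
o=[]
for n,(u,v) in (("side",(200,80)),("scene",(290,110))):
    f=grab_frame(n);o.append(cv2.resize(f["color"][v:v+110,u:u+90],None,fx=4.4,fy=4.4,interpolation=cv2.INTER_CUBIC))
    h=cv2.cvtColor(f["color"],cv2.COLOR_BGR2HSV);P=cloud(f)
    m=cv2.inRange(h,(100,120,60),(122,255,255))>0
    q=P[m&(np.abs(P[...,0]-.575)<.05)&(np.abs(P[...,1]-.135)<.05)]
    t=q[q[:,2]>.072];print(n,len(t),q[:,2].max(),cv2.minAreaRect(t[:,:2].astype(np.float32)*1000))
cv2.imwrite("pics/j.png",np.hstack(o))
E
```

```text
time: 14.13
ee_pos: [0.5755, 0.1357, 0.0492]
ee_rot: [179.9, -0.1, -4.0]
ft_force: [1.5, -6.7, -2.5]
grip_width: 0.0112
grip_force: 50.6
[ 1.51371071 -6.67360057 -2.45771512] [-1.12524568 -0.17064385  0.22582577] [ 1.79891811e+02 -5.75357398e-02 -3.99150062e+00]
time: 14.8
ee_pos: [0.5738, 0.1372, 0.1796]
ee_rot: [-180.0, 0.2, -4.0]
ft_force: [1.2, -0.6, -0.8]
grip_width: 0.034
grip_force: 0.0
time: 15.47
ee_pos: [0.4278, 0.1474, 0.2097]
ee_rot: [-180.0, -0.2, -4.0]
ft_force: [0.4, 0.2, -0.2]
grip_width: 0.0343
grip_force: 0.0
side 52 0.07800293900955613 ((574.8085327148438, 133.7096405029297), (11.993258476257324, 41.82449722290039), 85.6864242553711)
scene 37 0.07758360123262287 ((579.1051025390625, 131.68402099609375), (14.70443344116211, 42.32204818725586), 84.11557006835938)
```

View pics/j.png

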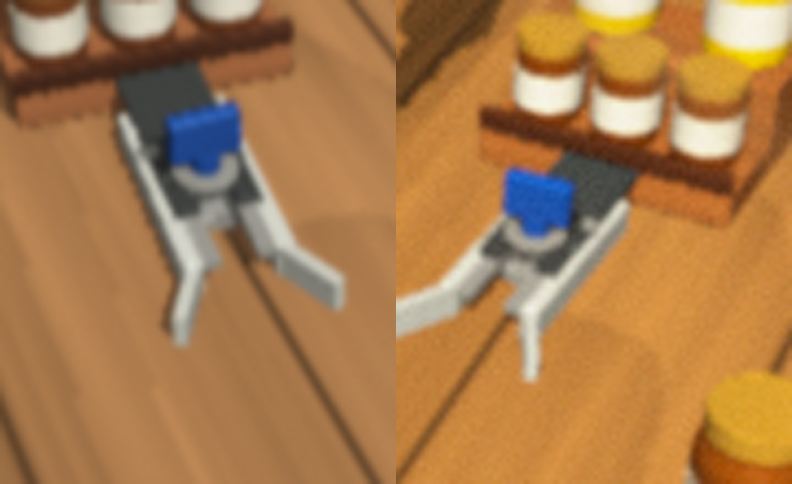

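The picture shows the bolt upright at the fork, with the wing across the slot at (205,140). I'll do one numeric check with the wrist camera that the stem is 28 mm past the plate's front edge.

```bash
python3 - <<'E'
from h import *
w=grab_frame("wrist");P=cloud(w);h=cv2.cvtColor(w["color"],cv2.COLOR_BGR2HSV);ok=w["range_z"]>0
a=np.radians(85.4);ax=np.array([np.cos(a),np.sin(a)])
B=(np.abs(P[...,0]-.575)<.06)&(np.abs(P[...,1]-.12)<.08)&ok
m=B&(cv2.inRange(h,(100,120,60),(122,255,255))>0)&(P[...,2]>.07)
r=cv2.minAreaRect(P[m][:,:2].astype(np.float32));print("wing",m.sum(),r,P[m].mean(0))
g=B&(h[...,1]<70)&(P[...,2]>.031)&(P[...,2]<.038);print("flange",g.sum(),cv2.minAreaRect(P[g][:,:2].astype(np.float32)))
p=B&(h[...,1]<90)&(h[...,2]<110)&(P[...,2]>.024)&(P[...,2]<.031)
s=P[p][:,:2]@ax;print("plate",p.sum(),"front s",np.percentile(s,[0,1,3,10]),"wing s",np.array(r[0])@ax)
cv2.imwrite("pics/k.png",w["color"])
E
```

```text
wing 616 ((0.5691531300544739, 0.13557834923267365), (0.011964450590312481, 0.034767910838127136), 87.3507080078125) [0.56951167 0.13566887 0.07602856]
flange 953 ((0.5719656348228455, 0.1427774727344513), (0.054554592818021774, 0.05482076480984688), 84.99662017822266)
plate 3553 front s [0.15463189 0.15576654 0.15786858 0.16590923] wing s 0.18078710369986575
```

View pics/k.png

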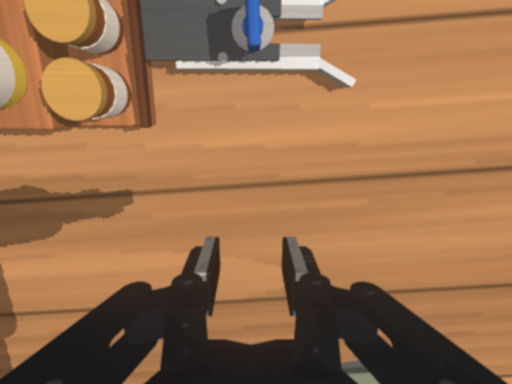

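The wrist view shows the flange centre at column 252 and the plate's front edge at column 280. That is about 28 px at roughly 1 mm/px, so the stem is home.

```bash
python3 -c "
from rig import hand_in;print(hand_in())"
```

```text
the job is handed in; nothing more can be done
None
```

The blue-winged T-bolt is fully home in the fork, its nut is turned clockwise to the stop, it was released standing upright in the slot, and the job is handed in at about 15.5 s.

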